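# Load and seal the gas-tight plate chamber

### The arm

A 6-joint arm with a two-finger parallel gripper is mounted at the origin on a cart in front of the work surface, level with it; the furniture and walls round the work are solid. World frame = base frame: x ahead of the robot, y to its left, z up, the work surface at z = 0. Lengths are in mm, angles in degrees, forces in N, time in s.
With the tool pointing down it reaches from about 400 to 925 mm from the base axis. Payload 12.5 kg.
Tool frame: the origin (TCP) lies midway between the tips of the shut fingers; the grasp point (between the pads) lies 19 mm behind it; z points along the fingers, y is the direction in which the jaws open and shut (so a half turn about z gives the same grasp; the last joint's range is limited). The gripper opens to 95 mm and grips with 3 to 60 N. Pads are 20 mm wide; open, the fingers measure 119 mm over their backs; the gripper's body (75 mm by 180 mm) begins 59 mm behind the grasp point.
Start: joints at [-80.707, 28.126, 89.318, -0, 62.55, -6.05], TCP at [165.404, -602.734, 214.661] pointing down, gripper open.
Joint ranges: [-177.58, 177.58], [-47.91, 125.51], [2.72, 160], [-65.01, 245.01], [3.68, 167.84], [-153.87, 153.87]. Speed limits (degrees/s): [127.2, 127.2, 159.86, 180, 180, 180].

### API

Orientations are given as a 3x3 rotation matrix whose columns are the frame's x, y, z axes.
In Python, from cell import robot gives the robot as it stands. The module is installed in compiled form; this text tells all that it offers.
- The arm moves only by the tool drive_tool, never from a script. Its argument "increments" is a list of rows, each a list of 6 numbers: the shift along the tool's x, y, z in m, then the turn, a rotation vector about the tool's x, y, z in degrees. A call has 1 to 12 rows; each row shifts and turns the commanded pose from where the row before left it, along the tool's axes as they then stand; what a row does not reach is not made up. A row lasts 1/8 s, in which the tool goes at most 62.5 mm and 10.7 degrees, less where a joint would pass 70% of its speed; a pose out of reach is approached as far as the arm can. A call with a gripper value outside its range is refused whole. "claw" is the finger opening in m, from 0 to 0.0951, set as the call begins (left out, the last holds). The fingers move at their own pace and stop on an object; the grip force is fixed at half the most. Time passes only in rows, so rows that do not move let the fingers close. It gives the time, the measured TCP pose, the force and the opening at its end, in the units of the state.
- robot.observe(): the state, without advancing time (a new reading comes with each control period).
- robot.capture(name): name is "side" or "top"; returns a dict with "frame" (400x640x3 uint8, blue, green, red), "z_map" (400x640 float32, mm along the optical axis (not along the pixel's ray), 0 where there is no reading), "vertical_fov" (degrees; the focal length in pixels is half the picture's height over the tangent of half this angle, whatever the lens; pixels are square), "cx", "cy" (the principal point, pixels), "R" (3x3) and "t" (3): a world point X has camera coordinates R X + t. Camera axes: x right, y down, z forward; pixel columns grow to the right and rows downward; lengths in mm; the calibration is good to about 2 mm. A picture is of the moment at which its call begins.
- robot.finish_job(): hands the job in, once; it reports no verdict.
The state is a dict: "time_s": time; "joint_positions": joint angles; "joint_vel": joint speeds; "joint_efforts": joint torques, N m; "tool_pos": TCP position; "ee_rot": TCP orientation; "contact_force": force on the tool from outside, world axes, zero at the start; "torque": the same for the moment, N m; "grip_width": finger opening in mm.
Only numpy, scipy, OpenCV 4.12 (cv2) and the standard library are available. Lean on these libraries where they do the work, as an engineer would, in place of code of your own. Each camera call takes 0.05 s, during which the arm holds its last target. There are 200 camera calls.

### The job

Seal the culture plates in the small gas-tight chamber for the incubator: push the stack of plates that sticks out of its mouth right in, well clear of the door, then shut the door, hook the roof latch's wire loop over the keeper on the door, and press the lever down over centre until it lies flat and the gasket is squeezed. Keep the plates upright, and do not knock over or shift the bottle and flasks standing round the chamber.

Things in the scene. Friction and masses are not known exactly. Their poses are not given: they have to be found in the camera images.
- chamber: Plate chamber, aluminium-framed clear box 118 (x) x 130 (y) x 80 mm high, fixed to the bench. Origin: centre of its underside. Axes: z up, x from the mouth to the back wall, y left as seen facing the mouth; 'chamber frame' below means these, in mm. Floor z = 14, roof top z = 80, inside of back wall x = 52. A brass gas port stands on the roof at x = 36, y = -40, up to z = 99.
- mouth (a point): Middle of the mouth's lower edge, in the front plane (x = -60, y = 0, z = 14, chamber frame; axes as the chamber's). The mouth is 110 mm wide between two posts. It is also open at the top from the front plane back to a header at x = -48 (z = 66 to 80), so upright fingers can push in as far as that; the roof runs on behind the header.
- plates_center (a point): Centre (half-way up) of the stack of three cream culture plates, one piece: 90 mm diameter, 47 mm high, about 0.1 kg. It stands on the chamber's floor and at the start sticks 15 to 38 mm out of the mouth, in the door's way. Pushed up to the back wall its centre is at x = +7 in the chamber frame; anything beyond x = -10 (10 mm clear of the shut door) is home.
- door_hinge (a point): Middle of the door's vertical hinge line, on the right of the mouth (x = -69, y = -70, z = 48, chamber frame; axes as the chamber's). The hinge line lies in the door panel's mid-plane.
- chamber_door (a joint): Door angle a, rad: 0 = home, gasket squeezed; grows as it swings out. Starts wide open, stays where left. From the hinge it points along (-sin a, +cos a) in the chamber's x, y. Panel 10 mm thick, 2 to 136 mm from the hinge, z = 10 to 86; a flange z = 82 to 86 juts 24 mm inward from its top edge. Unlatched, the springy gasket keeps it 0.035 to 0.06 short of home; the latch draws it in (about 15 N).
- keeper (a point): Keeper seat on the door: where the loop bar's centre lies when latched (x = -80, y = 15, z = 90, chamber frame, door home; axes then as the chamber's). Steel plate 32 mm wide on the door's outer face; the bar bears on its front. A lip 4.5 to 8.5 mm above the seat reaches 7 mm further out (-x) than the seat: the bar must drop in front of it, then is drawn in under it.
- lever_pivot (a point): Middle of the lever's pivot pin, which lies along the chamber's y (x = -12, y = 15, z = 94, chamber frame; axes as the chamber's). The latch's centre line is y = 15.
- latch_lever (a joint): Lever angle, rad: 0 = closed, flat, pointing to the back (+x); pi/2 = upright; to 2.15 = leaning to the front. Steel strip 26 mm wide, 4 mm thick, reaching 66 mm from the pivot. Starts leaning back at 0.75 to 1.15 and stays where left (about 1 N at its end moves it). On a hooked loop it stiffens below about 0.9, passes dead centre near 0.2 (a few N) and snaps to 0.
- latch_loop (a joint): Angle of the wire loop on its pin in the lever, rad. This minus the lever angle = elevation of the loop: 0 level to the front, pi/2 straight up. Stop at 2.85: it leans back on the lever at the start. It swings freely: it falls forward once the lever is somewhere past 1.2 to 1.5. With the lever below 1.65 its bar lies on top of the keeper's lip; at 1.75 to 2.1 it drops in front of the keeper.
- loop_bar (a point): Middle of the loop's cross bar. 6 mm wire; loop 56 mm wide, legs 25 mm either side of the centre line, outside the lever; 88 mm from its pin to the bar. The pin is in the lever, 20 mm from the pivot, 0.2 rad below the lever's line (to the closing side). Hooked and slack, the legs rest on the door's top edge (z = 86) and the bar hangs 5 to 12 mm below the lip.
- lever_pad (a point): Point on the lever's upper face (its front face when the lever stands open) where it is pressed: 50 mm from the pivot, 16 mm from its end.
- bottle_tall: Bystander: tall white bottle with a blue cap, 69 mm diameter, 166 mm high, loose. Origin: centre of its underside.
- flask_plug: Bystander: conical flask with a cotton plug, 60 mm diameter, 134 mm high, loose. Origin: centre of its underside.
- flask_foil: Bystander: conical flask with a foil cap, 58 mm diameter, 107 mm high, loose. Origin: centre of its underside.

How it is judged (in metres and radians):
On the way, in this order (a step that is already met when the one before it is completed fails the run):
1. the stack of plates is fully home in the chamber (x of plates_center in the frame of chamber above -0.01 m and angle between plates_center's own z axis and vertical below 0.1 rad), for 0.1 s.
2. the door is shut against the gasket (value of joint chamber_door below 0.09 rad), for 0.1 s.
3. the loop hangs over the keeper, its bar in front of the plate and below the lip (value of joint chamber_door below 0.09 rad and x of loop_bar in the frame of keeper between -0.025 and 0.004 m and z of loop_bar in the frame of keeper between -0.03 and 0.003 m), for 0.1 s.
4. the lever is pressed down flat (value of joint latch_lever below 0.05 rad), for 0.1 s.
At the end, for the whole second after the job is handed in: The plates stand upright and fully home (centre beyond x = -12 mm in the chamber's frame), the door is drawn home (angle under 0.015 rad), the loop's bar lies in the keeper (within 6 mm of its seat) and the lever lies flat (under 0.05 rad) (value of joint chamber_door below 0.015 rad and value of joint latch_lever below 0.05 rad and distance between loop_bar and keeper below 0.006 m and x of plates_center in the frame of chamber above -0.012 m and angle between plates_center's own z axis and vertical below 0.1 rad); the robot touches nothing.
It fails at once if the tall white bottle is shifted by more than 30 mm or tipped (distance of bottle_tall from where it was at the start of the episode above 0.03 m or angle between bottle_tall's own z axis and vertical above 0.3 rad).
It fails at once if the flask with the cotton plug is shifted by more than 30 mm or tipped (distance of flask_plug from where it was at the start of the episode above 0.03 m or angle between flask_plug's own z axis and vertical above 0.3 rad).
It fails at once if the flask with the foil cap is shifted by more than 30 mm or tipped (distance of flask_foil from where it was at the start of the episode above 0.03 m or angle between flask_foil's own z axis and vertical above 0.3 rad).
It fails at once if the plates are tipped over (angle between plates_center's own z axis and vertical above 0.35 rad).
It also fails if it takes over 67 s, if anything falls off the work surface, if the arm or the gripper's body presses on something with over 40 N, if the wrist force passes 120 N, or if a joint passes its speed limit or range.

## Working session

There is one attempt and no reset: what is moved stays moved. The work goes in short steps, Python scripts to look and compute and a tool call to move; the robot and the scene stay as the last step left them, time stands still between calls to the robot, and variables do not carry over. Pictures are saved under pics/ and viewed, about 8 in all and at most 12, crops included, and the job is handed in when it is done.

Besides the shell and the picture viewer there is one more tool, called as name([rows], argument=value, ...), one row to a line, values as JSON. drive_tool: Moves the arm, as the interface text tells. Its arguments: {"type":"object","properties":{"increments":{"type":"array","items":{"type":"array","items":{"type":"number"}}},"claw":{"type":"number"}},"required":["increments"]}

```bash
mkdir -p pics; cat > h.py <<'E'
from cell import robot
import numpy as np, cv2
def cap(n):
    c=robot.capture(n); c['f']=200/np.tan(np.radians(c['vertical_fov']/2)); return c
def world(c,u,v,z=None):
    z=float(c['z_map'][int(v),int(u)]) if z is None else z
    p=np.array([(u-c['cx'])/c['f']*z,(v-c['cy'])/c['f']*z,z])
    return np.array(c['R']).T@(p-np.array(c['t']))
def pix(c,X):
    p=np.array(c['R'])@np.array(X)+np.array(c['t']); return c['f']*p[0]/p[2]+c['cx'],c['f']*p[1]/p[2]+c['cy']
def cloud(c):
    v,u=np.mgrid[0:400,0:640]; z=c['z_map'].astype(float)
    P=np.stack([(u-c['cx'])/c['f']*z,(v-c['cy'])/c['f']*z,z],-1)
    return (P-np.array(c['t']))@np.array(c['R'])
def save(c,name,box=None,k=1):
    im=c['frame']
    if box: im=im[box[1]:box[3],box[0]:box[2]]
    cv2.imwrite('pics/'+name,cv2.resize(im,None,fx=k,fy=k,interpolation=cv2.INTER_CUBIC))
E
python3 - <<'E'
from h import *
for n in('side','top'):
    c=cap(n); save(c,n+'1.png'); print(n,c['f'],c['cx'],c['cy'],np.array(c['R']).round(3).tolist(),np.array(c['t']).round(0)); np.save(n+'.npy',c,allow_pickle=True)
s=robot.observe();print(s['tool_pos'],np.array(s['ee_rot']).round(3).tolist(),s['contact_force'])
E
```

```text
side 496.95701404827474 319.28114670498763 198.2800087771298 [[0.993, -0.111, 0.025], [-0.015, -0.347, -0.938], [0.113, 0.931, -0.346]] [-514.  136.  900.]
top 387.9691324367826 325.4020794900005 188.6867194223318 [[0.013, -1.0, -0.011], [-0.999, -0.013, -0.049], [0.049, 0.012, -0.999]] [145. 551. 926.]
[ 165.37159888 -602.52972581  214.12099148] [[0.964, 0.265, -0.0], [0.265, -0.964, 0.001], [0.0, -0.001, -1.0]] [ 0.73017346 -0.20715627 -0.319005  ]
```

View pics/side1.png

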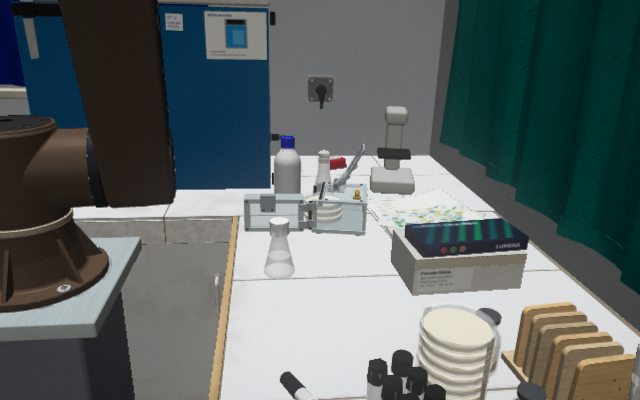

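View pics/top1.png

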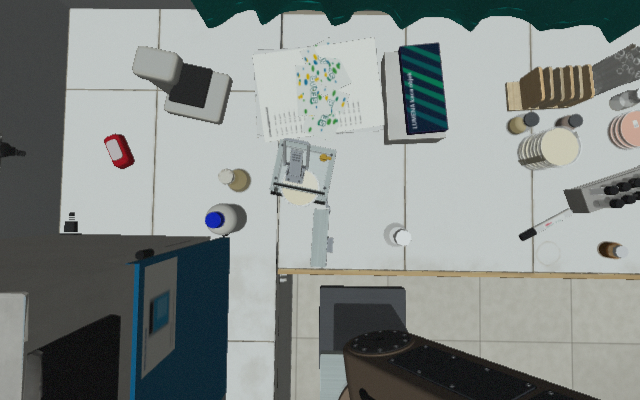

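The side view shows the chamber at about (335,208), with its door swung out to the left to about (247,212). In the top view the chamber is at (303,172), the door at (320,235), and the bottle at (222,218). The cotton flask is at (235,178) and the foil flask at (400,237).

```bash
python3 - <<'E'
from h import *
c=np.load('top.npy',allow_pickle=True).item()
save(c,'top2.png',(200,125,360,275),5)
s=np.load('side.npy',allow_pickle=True).item()
save(s,'side2.png',(230,120,390,240),5)
P=cloud(c)
# roof plane points & door top
for v in range(135,272,6):
    print(v,' '.join('%d,%d,%d'%tuple(P[v,u]) for u in range(268,344,8)))
E
```

```text
135 676,291,26 677,272,23 678,253,22 677,233,26 678,214,23 678,195,24 678,176,24 678,156,27 678,137,28 683,117,-1
141 662,291,26 666,275,1 636,234,179 635,217,184 635,201,187 667,196,0 668,176,0 668,156,0 668,137,0 668,117,0
147 651,295,1 651,275,0 627,236,161 639,227,80 640,209,80 624,185,178 640,173,79 653,156,2 653,136,2 653,117,0
153 636,294,2 637,275,0 617,238,140 618,221,138 618,204,139 615,186,158 626,173,82 626,155,81 627,137,80 638,117,1
159 621,294,3 612,263,80 607,240,121 606,222,126 606,205,128 605,187,137 613,173,79 611,154,95 613,136,80 623,116,3
165 606,294,1 598,263,82 595,242,106 595,223,114 595,206,117 595,188,115 599,172,81 599,154,80 600,136,80 608,116,2
171 592,294,0 584,263,80 585,244,81 583,225,100 583,207,103 585,190,81 585,172,80 586,154,80 592,136,13 594,116,2
177 577,293,1 571,262,83 571,245,77 571,226,85 571,208,84 571,190,83 572,172,79 572,154,80 579,136,1 579,116,3
183 562,293,0 557,262,82 557,244,81 558,226,80 558,208,83 558,190,80 558,172,80 558,154,83 564,135,0 564,116,2
189 547,293,2 545,267,45 545,246,58 544,227,72 544,208,81 544,189,84 545,172,81 5
[... 739 characters left out ...]
3,-1 451,170,87 451,152,86 446,134,-1 447,114,1
237 429,291,-2 430,270,4 430,251,0 430,232,0 431,212,3 431,192,2 438,170,85 438,152,84 432,134,0 432,114,0
243 415,290,3 415,271,0 415,251,0 416,231,1 416,212,0 416,192,-1 424,170,83 425,152,87 426,134,100 417,114,-2
249 400,290,-1 401,270,2 401,250,4 503,140,953 402,211,4 402,192,0 411,169,87 412,152,88 413,134,98 403,114,0
255 386,290,0 386,270,0 386,250,0 387,231,2 387,211,0 387,192,0 398,169,86 398,152,83 388,133,2 388,114,-2
261 371,290,-2 371,270,-4 372,250,-1 372,231,0 373,211,1 373,191,2 385,169,85 385,151,83 374,133,1 374,114,0
267 356,289,-2 329,294,-181 358,249,3 358,230,0 358,211,0 359,191,4 358,172,-1 358,152,-2 359,133,2 359,113,0
```

View pics/top2.png

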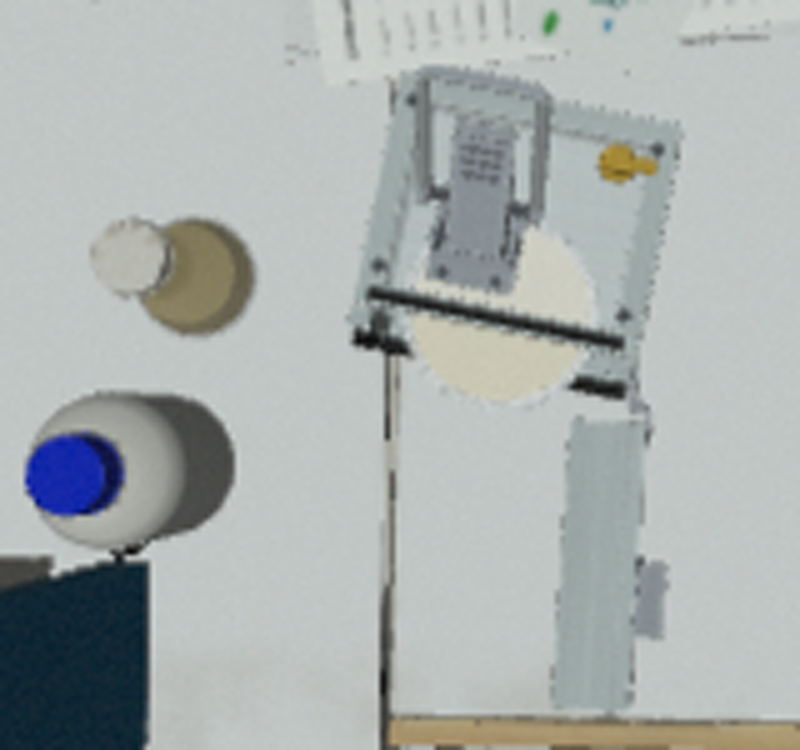

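View pics/side2.png

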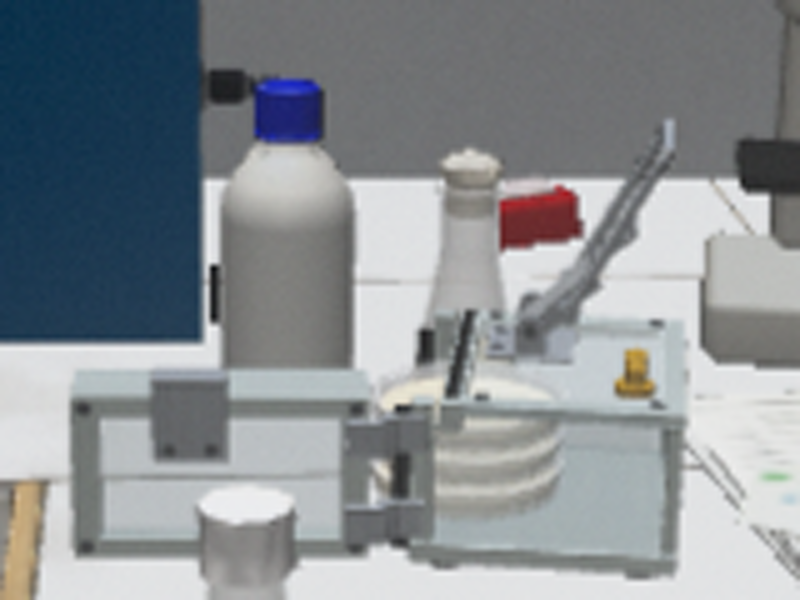

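```bash
cat >> h.py <<'E'
def ray(c,u,v,h):
    R=np.array(c['R']);C=-R.T@np.array(c['t']);d=R.T@np.array([(u-c['cx'])/c['f'],(v-c['cy'])/c['f'],1.])
    return C+d*(h-C[2])/d[2]
E
python3 - <<'E'
from h import *
c=np.load('top.npy',allow_pickle=True).item()
q=lambda u,v,h:ray(c,200+u/5-.4,125+v/5-.4,h)
for n,(u,v,h) in dict(BL=(400,72,80),BR=(681,126,80),FR=(637,398,80),FL=(350,322,80),headL=(370,293,80),headR=(622,342,80),port=(615,160,99),
 plateL=(410,318,61),plateR=(597,300,61),plateF=(498,404,61),
 doorHin=(570,415,86),doorHout=(640,420,86),doorEin=(552,707,86),doorEout=(632,709,86),keepA=(641,562,98),keepB=(668,562,98),keepC=(665,638,98),keepD=(637,637,98)).items(): print(n,q(u,v,h).round(1))
P=cloud(c)
for n,(u0,u1,v0,v1,h) in dict(bottle=(203,242,200,236,120),plug=(215,252,165,195,60),foil=(385,415,225,250,60)).items():
    Q=P[v0:v1,u0:u1].reshape(-1,3);Q=Q[Q[:,2]>5];print(n,Q.min(0).round(),Q.max(0).round(),Q[Q[:,2]>Q[:,2].max()-12].mean(0).round())
# roof area rect by cloud
m=(abs(P[...,2]-80)<4)&(P[...,0]>495)&(P[...,0]<660)&(P[...,1]>120)&(P[...,1]<290)
r=cv2.minAreaRect(P[m][:,:2].astype(np.float32));print('roof rect',r)
E
```

```text
BL [658.  256.5  80. ]
BR [634.8 128.6  80. ]
FR [511.4 146.9  80. ]
FL [544.  276.9  80. ]
headL [557.2 268.1  80. ]
headR [536.6 154.   80. ]
port [616.4 157.9  99. ]
plateL [547.1 252.2  61. ]
plateR [556.5 166.1  61. ]
plateF [508.  210.9  61. ]
doorHin [503.4 176.7  86. ]
doorHout [501.6 145.4  86. ]
doorEin [374.  182.8  86. ]
doorEout [373.6 147.3  86. ]
keepA [439.4 144.1  98. ]
keepB [439.6 132.2  98. ]
keepC [406.5 133.1  98. ]
keepD [406.7 145.4  98. ]
bottle [437. 140.   5.] [519. 444. 953.] [503. 140. 953.]
plug [503. 140.   5.] [605. 389. 953.] [503. 140. 953.]
foil [413. -44.   6.] [465.   8. 111.] [442. -18. 107.]
roof rect ((576.3253173828125, 199.95196533203125), (141.3809356689453, 142.5465087890625), 80.06375122070312)
```

```bash
cat >> h.py <<'E'
from scipy.spatial.transform import Rotation as Ro
yaw=np.radians(-10.25); O=np.array([588.3,203.0,0]); Rc=Ro.from_euler('z',yaw).as_matrix()
def w(x,y,z): return O+Rc@np.array([x,y,z])
def ch(X): return Rc.T@(np.array(X)-O)
def st():
    s=robot.observe(); R=np.array(s['ee_rot'])
    print('t',round(s['time_s'],2),'ch',ch(s['tool_pos']).round(1),'w',np.array(s['tool_pos']).round(1),'rel',Ro.from_matrix(Rc.T@R).as_rotvec(degrees=True).round(1),'F',np.array(s['contact_force']).round(1),'g',round(s['grip_width'],1)); return s
E
python3 - <<'E'
from h import *
c=np.load('top.npy',allow_pickle=True).item(); P=cloud(c)
print('bottle top',ray(c,214.2,219.4,166).round(),'plug top',ray(c,200+131/5,125+256/5,134).round(),'foil',ray(c,401,236,107).round())
for u,v in((225,243),(225,260),(210,300),(150,300),(100,370),(225,330)): print((u,v),P[v,u].round())
# plan transit
s=st(); R=np.array(s['ee_rot']);p=np.array(s['tool_pos'])
Rt=Rc@np.array([[-1,0,0],[0,1,0],[0,0,-1.]])
print('target rot in tool',Ro.from_matrix(R.T@Rt).as_rotvec(degrees=True).round(2))
way=[np.array(x,float) for x in((300,-560,300),(450,-420,320),(540,-200,320),(540,0,320),(490,130,300))]+[w(-115,0,230)]
pts=[p];
for q in way:
    n=int(np.ceil(np.linalg.norm(q-pts[-1])/50)); pts+= [pts[-1]+(q-pts[-1])/n]*1 if n==1 else [pts[-1]+(q-pts[-1])*k/n for k in range(1,n+1)]
    if n==1: pts[-1]=q
N=len(pts)-1; k0=0
Rr=R.copy(); step=-154.5/16; cur=p.copy(); acc=0
for i in range(1,N+1):
    d=np.round(Rr.T@(pts[i]-cur)/1000,3); cur=cur+Rr@d*1000
    t=round(step,2) if i<=16 else 0
    Rr=Rr@Ro.from_rotvec([0,0,t],degrees=True).as_matrix()
    print([*d.tolist(),0,0,t],end=',\n' )
print(cur,ch(cur))
E
```

```text
bottle top [477. 375. 166.] plug top [568. 361. 134.] foil [444. -14. 107.]
(225, 243) [421. 377.  73.]
(225, 260) [382. 378.  66.]
(210, 300) [316. 378. 170.]
(150, 300) [380. 375. 440.]
(100, 370) [337. 370. 556.]
(225, 330) [220. 378.  50.]
t 0.1 ch [-272.8 -867.9  214.1] w [ 165.4 -602.5  214.1] rel [-175.5  -39.9    0. ] F [ 0.7 -0.2 -0.3] g 95.0
target rot in tool [-1.0000e-02 -7.0000e-02 -1.5441e+02]
[0.035, -0.001, -0.021, 0, 0, -9.66],
[0.035, 0.004, -0.022, 0, 0, -9.66],
[0.034, 0.011, -0.021, 0, 0, -9.66],
[0.032, 0.016, -0.022, 0, 0, -9.66],
[0.04, 0.007, -0.004, 0, 0, -9.66],
[0.038, 0.015, -0.004, 0, 0, -9.66],
[0.036, 0.021, -0.004, 0, 0, -9.66],
[0.031, 0.026, -0.004, 0, 0, -9.66],
[0.027, 0.031, -0.004, 0, 0, -9.66],
[0.039, 0.027, 0.0, 0, 0, -9.66],
[0.034, 0.033, 0.0, 0, 0, -9.66],
[0.028, 0.039, 0.0, 0, 0, -9.66],
[0.021, 0.042, 0.0, 0, 0, -9.66],
[0.014, 0.046, 0.0, 0, 0, -9.66],
[0.025, 0.043, 0.0, 0, 0, -9.66],
[0.017, 0.047, 0.001, 0, 0, -9.66],
[0.008, 0.05, -0.0, 0, 0, 0],
[0.009, 0.049, -0.0, 0, 0, 0],
[0.024, 0.04, 0.006, 0, 0, 0],
[0.024, 0.039, 0.007, 0, 0, 0],
[0.024, 0.04, 0.007, 0, 0, 0],
[0.01, 0.03, 0.023, 0, 0, 0],
[0.011, 0.03, 0.023, 0, 0, 0],
[0.01, 0.029, 0.024, 0, 0, 0],
[475.1610842  223.11628544 229.83612199] [-114.91286079   -0.33709625  229.83612199]
```

drive_tool([
  [0.035, -0.001, -0.021, 0, 0, -9.66],
  [0.035, 0.004, -0.022, 0, 0, -9.66],
  [0.034, 0.011, -0.021, 0, 0, -9.66],
  [0.032, 0.016, -0.022, 0, 0, -9.66],
  [0.04, 0.007, -0.004, 0, 0, -9.66],
  [0.038, 0.015, -0.004, 0, 0, -9.66],
  [0.036, 0.021, -0.004, 0, 0, -9.66],
  [0.031, 0.026, -0.004, 0, 0, -9.66],
  [0.027, 0.031, -0.004, 0, 0, -9.66],
  [0.039, 0.027, 0, 0, 0, -9.66],
  [0.034, 0.033, 0, 0, 0, -9.66],
  [0.028, 0.039, 0, 0, 0, -9.66],
], claw=0.04)

```text
time_s: 1.6
tool_pos: [504.7, -286.6, 320.3]
ee_rot: [[-0.664, 0.748, -0.001], [0.748, 0.664, 0.0], [0.001, -0.0, -1.0]]
contact_force: [1.0, -0.6, -0.3]
grip_width: 39.9
```

drive_tool([
  [0.021, 0.042, 0, 0, 0, -9.66],
  [0.014, 0.046, 0, 0, 0, -9.66],
  [0.025, 0.043, 0, 0, 0, -9.66],
  [0.017, 0.047, 0, 0, 0, -9.66],
  [0.008, 0.05, 0, 0, 0, 0],
  [0.009, 0.049, 0, 0, 0, 0],
  [0.024, 0.04, 0.006, 0, 0, 0],
  [0.024, 0.039, 0.007, 0, 0, 0],
  [0.024, 0.04, 0.007, 0, 0, 0],
  [0.01, 0.03, 0.023, 0, 0, 0],
  [0.011, 0.03, 0.023, 0, 0, 0],
  [0.01, 0.03, 0.024, 0, 0, 0],
])

```text
time_s: 3.1
tool_pos: [474.9, 224.9, 229.8]
ee_rot: [[-0.985, 0.175, -0.0], [0.175, 0.985, -0.0], [-0.0, -0.0, -1.0]]
contact_force: [0.7, -0.9, 0.2]
grip_width: 40.2
```

```bash
python3 - <<'E'
from h import *
s=st(); print(np.round(s['joint_positions'],1))
E
```

```text
t 3.1 ch [-115.5    1.4  229.8] w [474.9 224.9 229.8] rel [ -0.3 180.   -0. ] F [ 0.7 -0.9  0.2] g 40.2
[ 18.1  19.1 102.1  -0.   58.8 -61.8]
```

drive_tool([
  [0, -0.001, 0, 0, -10, 0],
  [0, 0, 0, 0, -10, 0],
  [0.0133, 0, 0.0366, 0, 0, 0],
  [0.0133, 0, 0.0366, 0, 0, 0],
  [0.0133, 0, 0.0366, 0, 0, 0],
  [0.0133, 0, 0.0366, 0, 0, 0],
  [0.0133, 0, 0.0366, 0, 0, 0],
  [0, 0, 0, 0, 0, 0],
], claw=0.01)

```text
time_s: 4.1
tool_pos: [475.0, 221.9, 39.4]
ee_rot: [[-0.926, 0.176, 0.335], [0.164, 0.984, -0.064], [-0.341, -0.004, -0.94]]
contact_force: [-0.2, -0.7, -0.1]
grip_width: 10.1
```

```bash
python3 - <<'E'
from h import *
st(); c=cap('side'); save(c,'side3.png',(220,120,400,255),4)
E
```

```text
t 4.1 ch [-114.9   -1.5   39.4] w [475.  221.9  39.4] rel [ -0.2 160.1  -0.3] F [-0.2 -0.7 -0.1] g 10.1
```

View pics/side3.png

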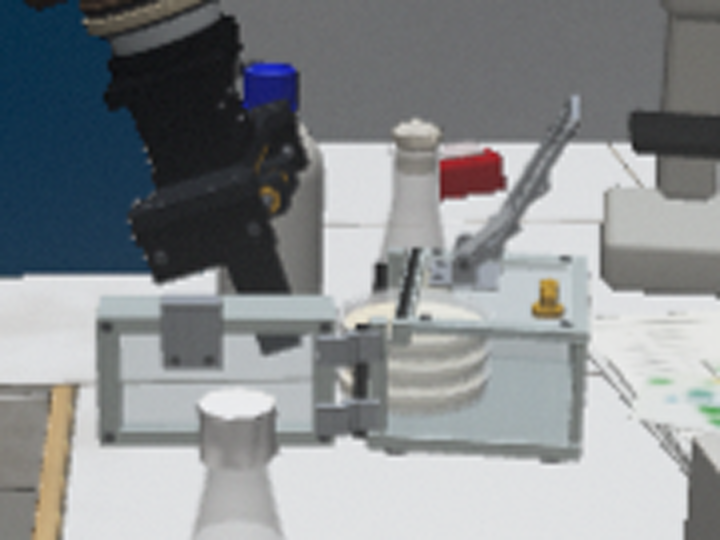

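The gripper is tilted and hangs clear above the door, with its tips at crop (280,350) in front of the plates at (415,360). Next I push forward.

drive_tool([
  [-0.0088, 0.0003, 0.0044, 0, 0, 0],
  [-0.0088, 0.0003, 0.0044, 0, 0, 0],
  [-0.0056, 0, 0.002, 0, 0, 0],
  [-0.0047, 0, 0.0017, 0, 0, 0],
  [-0.0047, 0, 0.0017, 0, 0, 0],
  [-0.0047, 0, 0.0017, 0, 0, 0],
  [-0.0047, 0, 0.0017, 0, 0, 0],
  [-0.0047, 0, 0.0017, 0, 0, 0],
  [-0.0047, 0, 0.0017, 0, 0, 0],
  [-0.0038, 0, 0.0014, 0, 0, 0],
  [-0.0028, 0, 0.001, 0, 0, 0],
  [0, 0, 0, 0, 0, 0],
])

```text
time_s: 5.65
tool_pos: [537.7, 212.0, 39.3]
ee_rot: [[-0.924, 0.176, 0.338], [0.165, 0.984, -0.062], [-0.344, -0.002, -0.939]]
contact_force: [-0.0, -0.2, -0.3]
grip_width: 9.4
```

```bash
python3 - <<'E'
from h import *
st()
E
```

```text
t 5.65 ch [-51.4  -0.2  39.3] w [537.7 212.   39.3] rel [-2.000e-01  1.599e+02 -1.000e-01] F [-0.  -0.2 -0.3] g 9.4
```

drive_tool([
  [0.0254, 0, -0.0092, 0, 0, 0],
  [0.0254, 0, -0.0092, 0, 0, 0],
  [-0.0127, 0, -0.0348, 0, 0, 0],
  [-0.0127, 0, -0.0348, 0, 0, 0],
  [-0.0127, 0, -0.0348, 0, 0, 0],
  [0, 0, 0, 0, 10, 0],
  [0.0065, -0.03, 0, 0, 10, 0],
  [0.0065, -0.045, 0, 0, 0, 0],
  [0, -0.045, 0, 0, 0, 0],
  [0, 0, 0, 0, 0, 0],
], claw=0)

```text
time_s: 6.9
tool_pos: [450.0, 102.7, 149.0]
ee_rot: [[-0.983, 0.182, 0.02], [0.182, 0.983, -0.011], [-0.022, -0.007, -1.0]]
contact_force: [0.3, 0.1, 0.0]
grip_width: 0.2
```

```bash
python3 - <<'E'
from h import *
st(); c=cap('top'); save(c,'top3.png',(240,125,360,275),4); np.save('top3.npy',c,allow_pickle=True)
E
```

```text
t 6.9 ch [-118.3 -123.3  149. ] w [450.  102.7 149. ] rel [  0.4 178.7  -0.6] F [0.3 0.1 0. ] g 0.2
```

View pics/top3.png

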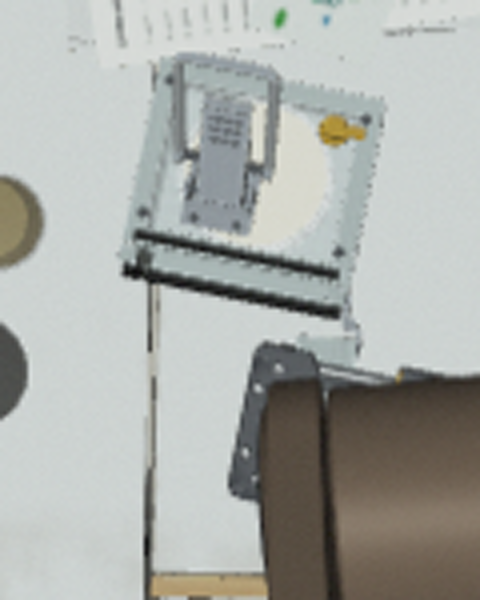

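The plates' front edge is now at crop (262,250), behind the header line. That puts the centre at about x = +5, so they are home. Next I plan the door sweep.

```bash
python3 - <<'E'
from h import *
c=np.load('top3.npy',allow_pickle=True).item()
print('plate front',ch(ray(c,240+262/4-.4,125+250/4-.4,61)).round(1),'right',ch(ray(c,240+333/4-.4,125+178/4-.4,61)).round(1))
def pos(a,r=48):
    d=np.array([-np.sin(a),np.cos(a)]);n=np.array([-np.cos(a),-np.sin(a)])
    return np.array([-69,-70])+r*d+(5+10*abs(np.cos(a))+12*abs(np.sin(a)))*n
cur=np.array([-118.3,-123.3])
for a in [1.85]+list(np.linspace(1.72,.06,18))+[.03,.02]:
    p=pos(a);D=p-cur;i=np.round([-D[0],D[1]],1)/1000;cur=cur+[-i[0]*1000,i[1]*1000];print(round(a,2),p.round(),i)
E
```

```text
plate front [-36.5 -11.7  61. ] right [ 12.1 -43.9  61. ]
1.85 [-110. -102.] [-0.0085  0.0215]
1.72 [-114.  -95.] [0.0039 0.0065]
1.62 [-116.  -90.] [0.0023 0.0054]
1.52 [-118.  -85.] [0.0018 0.0047]
1.43 [-119.  -81.] [0.0013 0.004 ]
1.33 [-120.  -77.] [0.0011 0.0042]
1.23 [-121.  -73.] [0.0006 0.0044]
1.13 [-121.  -68.] [0.0002 0.0047]
1.04 [-121.  -63.] [-0.0003  0.0048]
0.94 [-120.  -58.] [-0.0008  0.0048]
0.84 [-119.  -53.] [-0.0014  0.0049]
0.74 [-117.  -49.] [-0.0019  0.0049]
0.65 [-114.  -44.] [-0.0026  0.0047]
0.55 [-111.  -39.] [-0.0031  0.0045]
0.45 [-107.  -35.] [-0.0037  0.0041]
0.35 [-103.  -31.] [-0.0042  0.0038]
0.26 [-98. -28.] [-0.0047  0.0034]
0.16 [-93. -25.] [-0.0052  0.0028]
0.06 [-88. -23.] [-0.0055  0.0022]
0.03 [-86. -22.] [-0.0018  0.0005]
0.02 [-85. -22.] [-0.0006  0.0002]
```

drive_tool([
  [0, 0, 0.027, 0, 0, 0],
  [0, 0, 0.027, 0, 0, 0],
  [0, 0, 0.027, 0, 0, 0],
  [0, 0, 0.026, 0, 0, 0],
  [0, 0, 0, 0, 1, 0],
])

```text
time_s: 7.58
tool_pos: [451.9, 104.5, 40.7]
ee_rot: [[-0.984, 0.178, -0.001], [0.178, 0.984, -0.007], [-0.001, -0.007, -1.0]]
contact_force: [0.7, 0.8, 0.3]
grip_width: 0.4
```

drive_tool([
  [-0.004, 0.01, 0, 0, 0, 0],
  [0.001, 0.012, 0, 0, 0, 0],
  [0.004, 0.0065, 0, 0, 0, 0],
  [0.0023, 0.0054, 0, 0, 0, 0],
  [0.0018, 0.0047, 0, 0, 0, 0],
  [0.0013, 0.004, 0, 0, 0, 0],
  [0.0011, 0.0042, 0, 0, 0, 0],
  [0.0006, 0.0044, 0, 0, 0, 0],
  [0.0002, 0.0047, 0, 0, 0, 0],
  [-0.0003, 0.0048, 0, 0, 0, 0],
  [-0.0008, 0.0048, 0, 0, 0, 0],
  [-0.0014, 0.0049, 0, 0, 0, 0],
])

```text
time_s: 9.07
tool_pos: [459.6, 174.2, 41.4]
ee_rot: [[-0.984, 0.179, 0.003], [0.179, 0.984, -0.007], [-0.004, -0.006, -1.0]]
contact_force: [-0.2, -0.8, 0.8]
grip_width: 0.7
```

```bash
python3 - <<'E'
from h import *
st()
E
```

```text
t 9.07 ch [-121.5  -51.2   41.4] w [459.6 174.2  41.4] rel [ 1.000e-01  1.797e+02 -6.000e-01] F [-0.2 -0.8  0.8] g 0.7
```

drive_tool([
  [-0.0025, 0.0035, 0, 0, 0, 0],
  [-0.003, 0.0047, 0, 0, 0, 0],
  [-0.0035, 0.0045, 0, 0, 0, 0],
  [-0.0037, 0.004, 0, 0, 0, 0],
  [-0.0045, 0.0038, 0, 0, 0, 0],
  [-0.005, 0.0034, 0, 0, 0, 0],
  [-0.0055, 0.0028, 0, 0, 0, 0],
  [-0.0055, 0.0022, 0, 0, 0, 0],
  [-0.002, 0.0005, 0, 0, 0, 0],
  [0, 0, 0, 0, 0, 0],
])

```text
time_s: 10.32
tool_pos: [498.0, 196.4, 41.3]
ee_rot: [[-0.984, 0.179, -0.0], [0.179, 0.984, -0.008], [-0.001, -0.008, -1.0]]
contact_force: [-8.8, 1.1, 6.3]
grip_width: 0.3
```

```bash
python3 - <<'E'
from h import *
st(); c=cap('top'); save(c,'top4.png',(200,125,360,275),4);np.save('top4.npy',c,allow_pickle=True)
E
```

```text
t 10.32 ch [-87.7 -22.6  41.3] w [498.  196.4  41.3] rel [ 1.000e-01  1.799e+02 -7.000e-01] F [-8.8  1.1  6.3] g 0.3
```

drive_tool([
  [-0.0015, 0, 0, 0, 0, 0],
  [0, 0, 0, 0, 0, 0],
])

```text
time_s: 10.62
tool_pos: [498.4, 196.3, 41.3]
ee_rot: [[-0.984, 0.179, -0.002], [0.179, 0.984, -0.008], [0.001, -0.008, -1.0]]
contact_force: [-14.2, 3.3, 7.6]
grip_width: 0.3
```

drive_tool([
  [0.01, 0, 0, 0, 0, 0],
  [0.025, 0, 0, 0, 0, 0],
  [0.02, 0, 0, 0, 0, 0],
  [0, 0, -0.05, 0, 0, 0],
  [0, 0, -0.05, 0, 0, 0],
  [0, 0, -0.05, 0, 0, 0],
  [0, 0, -0.05, 0, 0, 0],
  [0, 0, -0.02, 0, 0, 0],
  [0, 0, 0, 0, 0, 0],
])

```text
time_s: 11.75
tool_pos: [446.5, 207.8, 262.3]
ee_rot: [[-0.984, 0.179, 0.007], [0.179, 0.984, -0.006], [-0.008, -0.005, -1.0]]
contact_force: [-0.2, -0.8, -1.5]
grip_width: 0.3
```

```bash
python3 - <<'E'
from h import *
st(); c=cap('side'); save(c,'side4.png',(240,120,400,240),5);np.save('side4.npy',c,allow_pickle=True)
E
```

```text
t 11.75 ch [-140.4  -20.5  262.3] w [446.5 207.8 262.3] rel [ 1.000e-01  1.796e+02 -4.000e-01] F [-0.2 -0.8 -1.5] g 0.3
```

View pics/side4.png

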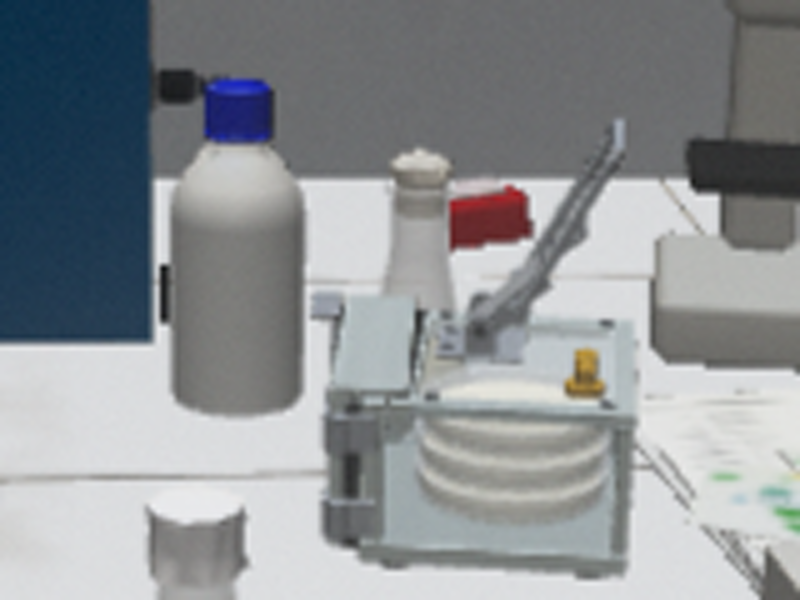

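The door is shut against the gasket and the three plates stand upright inside. The keeper is at crop (325,303). The lever leans back with the loop bar at (620,130), which makes the lever about 0.8 rad. I go behind it next.

drive_tool([
  [-0.043, 0.0071, 0, 0, 0, 0],
  [-0.043, 0.0071, 0, 0, 0, 0],
  [-0.043, 0.0071, 0, 0, 0, 0],
  [-0.043, 0.0071, 0, 0, 0, 0],
  [-0.043, 0.0071, 0, 0, 0, 0],
  [-0.003, 0, 0.01, 0, 0, 0],
  [0, 0, 0.04, 0, 0, 0],
  [0, 0, 0.04, 0, 0, 0],
  [0, 0, 0.04, 0, 0, 0],
  [0, 0, 0, 0, 0, 0],
])

```text
time_s: 13.05
tool_pos: [664.9, 202.3, 127.8]
ee_rot: [[-0.984, 0.179, -0.004], [0.179, 0.984, -0.009], [0.002, -0.009, -1.0]]
contact_force: [-0.1, 0.6, 0.9]
grip_width: 0.3
```

```bash
python3 - <<'E'
from h import *
st()
c=np.load('side4.npy',allow_pickle=True).item()
for u,v in((620,125),(620,140),(560,230),(580,225),(485,310),(325,303)): print(ch(world(c,240+u/5,120+v/5)).round())
E
```

```text
t 13.05 ch [ 75.5  13.  127.8] w [664.9 202.3 127.8] rel [-1.000e-01 -1.799e+02  8.000e-01] F [-0.1  0.6  0.9] g 0.3
[ 46.  19. 183.]
[ 46.  -5. 182.]
[ 22. -12. 142.]
[ 31.   2. 141.]
[-10.   0. 100.]
[-84.  16.  94.]
```

drive_tool([
  [-0.01, 0.001, 0, 0, 0, 0],
  [-0.01, 0.001, 0, 0, 0, 0],
  [-0.01, 0, 0, 0, 0, 0],
  [-0.007, 0, 0, 0, 0, 0],
  [-0.006, 0, -0.003, 0, 0, 0],
  [-0.006, 0, -0.003, 0, 0, 0],
  [-0.006, 0, -0.001, 0, 0, 0],
  [-0.005, 0, 0, 0, 0, 0],
  [-0.005, 0, 0, 0, 0, 0],
  [-0.005, 0, 0, 0, 0, 0],
  [-0.005, 0, 0, 0, 0, 0],
  [0, 0, 0, 0, 0, 0],
])

```text
time_s: 14.55
tool_pos: [741.7, 191.1, 139.0]
ee_rot: [[-0.984, 0.179, 0.003], [0.179, 0.984, -0.007], [-0.004, -0.006, -1.0]]
contact_force: [-0.4, -0.4, -0.7]
grip_width: 0.5
```

```bash
python3 - <<'E'
from h import *
st(); c=cap('side'); save(c,'side5.png',(260,100,420,220),5)
E
```

```text
t 14.55 ch [153.1  15.6 139. ] w [741.7 191.1 139. ] rel [ 1.000e-01  1.797e+02 -6.000e-01] F [-0.4 -0.4 -0.7] g 0.5
```

View pics/side5.png

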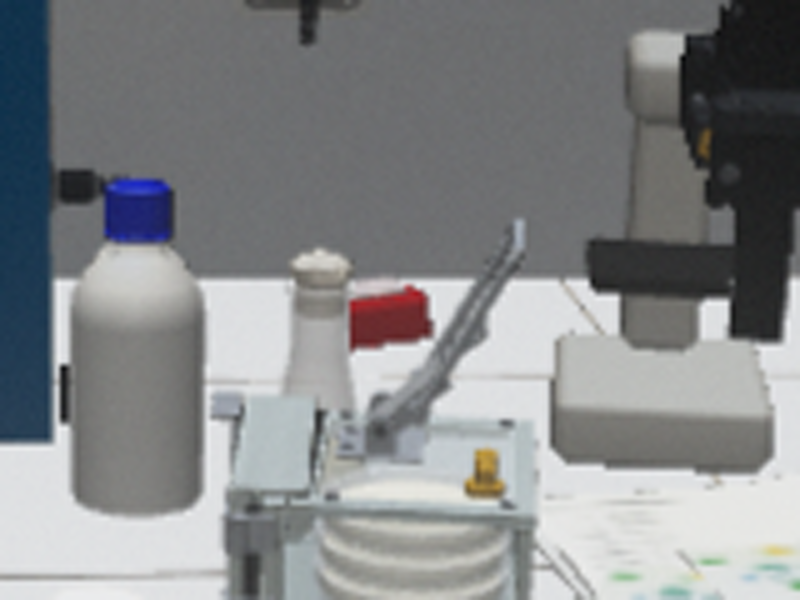

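I had the sign reversed, so the tool moved back from the lever. The picture shows it in free space at crop (760,330) with nothing touched. I now go the right way.

drive_tool([
  [0.03, 0, 0.003, 0, 0, 0],
  [0.03, 0, 0.003, 0, 0, 0],
  [0.03, 0, 0.003, 0, 0, 0],
  [0.007, 0, 0, 0, 0, 0],
  [0.007, 0, 0, 0, 0, 0],
  [0.007, 0, 0, 0, 0, 0],
  [0.006, 0, -0.002, 0, 0, 0],
  [0.006, 0, -0.003, 0, 0, 0],
  [0.006, 0, 0, 0, 0, 0],
  [0.005, 0, 0, 0, 0, 0],
  [0.005, 0, 0, 0, 0, 0],
  [0, 0, 0, 0, 0, 0],
])

```text
time_s: 16.1
tool_pos: [604.1, 216.2, 134.4]
ee_rot: [[-0.984, 0.179, 0.002], [0.179, 0.984, -0.007], [-0.004, -0.007, -1.0]]
contact_force: [-0.4, 0.1, 0.3]
grip_width: 0.2
```

```bash
python3 - <<'E'
from h import *
st(); c=cap('side'); save(c,'side6.png',(260,100,420,220),5)
E
```

```text
t 16.1 ch [ 13.2  15.8 134.4] w [604.1 216.2 134.4] rel [ 1.000e-01  1.798e+02 -6.000e-01] F [-0.4  0.1  0.3] g 0.2
```

View pics/side6.png

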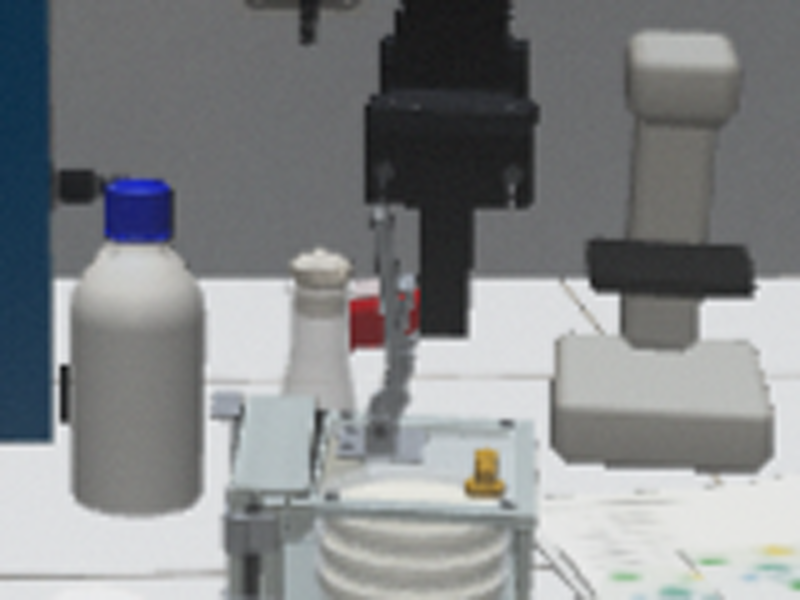

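The lever is at about 1.3 rad with the loop just past upright at crop (382,215). I carry on forward slowly.

drive_tool([
  [0.004, 0, 0, 0, 0, 0],
  [0.004, 0, 0, 0, 0, 0],
  [0.004, 0, 0, 0, 0, 0],
  [0, 0, 0, 0, 0, 0],
  [0, 0, 0, 0, 0, 0],
  [0.003, 0, 0, 0, 0, 0],
  [0.003, 0, 0, 0, 0, 0],
  [0.003, 0, 0, 0, 0, 0],
  [0.002, 0, 0, 0, 0, 0],
  [0.002, 0, 0, 0, 0, 0],
  [0.002, 0, 0, 0, 0, 0],
  [0, 0, 0, 0, 0, 0],
])

```text
time_s: 17.65
tool_pos: [577.9, 220.9, 134.5]
ee_rot: [[-0.984, 0.179, 0.003], [0.179, 0.984, -0.007], [-0.004, -0.007, -1.0]]
contact_force: [0.5, 0.1, 0.8]
grip_width: 0.3
```

```bash
python3 - <<'E'
from h import *
st(); c=cap('side'); save(c,'side7.png',(270,120,370,220),6);np.save('side7.npy',c,allow_pickle=True)
E
```

```text
t 17.65 ch [-13.4  15.8 134.5] w [577.9 220.9 134.5] rel [ 1.000e-01  1.798e+02 -6.000e-01] F [0.5 0.1 0.8] g 0.3
```

View pics/side7.png

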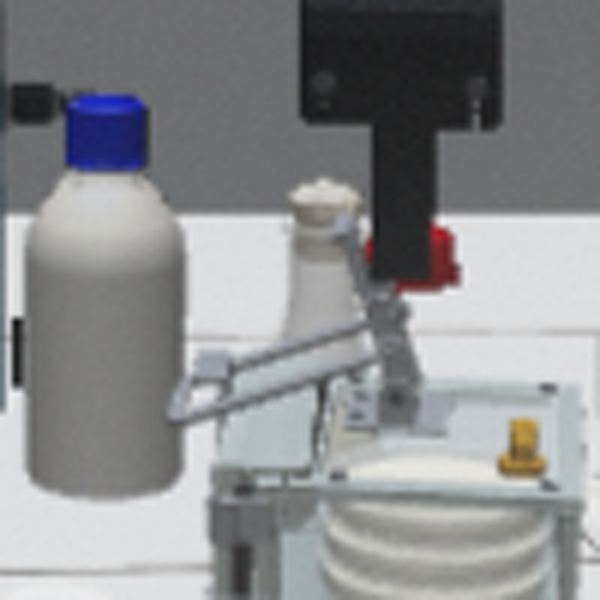

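The loop bar's near end is at crop (175,415), in front of the keeper at (212,365), so it looks hooked. I check its coordinates from the depth map.

```bash
python3 - <<'E'
from h import *
c=np.load('side7.npy',allow_pickle=True).item()
P=cloud(c)@np.eye(3)
Q=(P-O)@Rc
for v in range(176,194):
    print(v,' '.join('%4d,%3d,%3d'%tuple(Q[v,u]) for u in range(296,312,2)))
E
```

```text
176 -116,123, 69 -112,131, 67 -109,148, 62 -124,359, -5 -117,353, -3 -112,361, -5 -105,352, -2  -99,356, -3
177 -117,127, 65 -112,133, 64 -108,146, 60 -122,340, -2 -117,349, -5 -110,346, -3 -104,341, -2  -98,344, -2
178 -117,127, 63 -112,133, 61 -109,149, 56 -121,332, -2 -115,330, -2 -109,332, -2 -104,339, -4  -97,332, -1
179 -117,129, 59 -112,132, 58 -108,143, 55 -120,321, -2  -86, 20, 96  -82, 21, 96  -77, 24, 95  -74, 44, 89
180 -117,133, 55 -112,131, 56 -108,143, 52 -119,315, -3  -85,  9, 97  -81, 15, 95  -77, 17, 95  -74, 35, 89
181 -116,123, 56 -112,135, 52 -108,144, 49 -118,304, -2  -85, 10, 95  -80,  2, 97  -77, 19, 92  -74, 36, 86
182 -117,130, 51 -112,135, 49 -108,143, 47  -89,  0, 95  -84,  0, 95  -80, -2, 96  -77, 20, 89  -74, 37, 84
183 -117,130, 48 -112,136, 46  -96, 28, 83  -89,  0, 93  -84,  0, 93  -80, -1, 94  -77, 17, 88  -73, 31, 83
184 -117,128, 46 -112,134, 44  -96, 24, 82  -92, 35, 79 -109,272, -1 -104,274, -1  -77, 19, 84  -73, 25, 83
185 -117,130, 43 -112,133, 42  -95, 15, 83 -114,265, -1 -109,273, -4 -103,268, -2  -77, 20, 82  -70,-11, 93
186 -116,124, 42 -112,134, 39  -94, 10, 82 -114,263, -4 -108,261, -3 -103,266, -4  -74, -9, 89  -70,-13, 91
187 -116,126, 39 -112,134, 36  -94,  6, 81 -113,248, -2  -83,-10, 87  -78,-13, 88  -74,-12, 88  -69,-15, 90
188 -116,128, 35  -98,  0, 81  -94,  3, 79  -88,-10, 85  -83,-14, 86  -79,-11, 85  -74,-15, 87  -70, -5, 84
189 -117,129, 32  -97, -7, 81  -92,-11, 82  -87,-13, 83  -83,-15, 84  -79,-11, 83  -74, -9, 82  -70,-12, 84
190 -116,128, 30  -97,-10, 79  -92,-12, 80  -87,-13, 81 -105,225, -2  -99,224, -1  -74,-17, 83  -69,-17, 83
191 -117,131, 26 -112,135, 25 -108,147, 21 -109,216, -2 -104,216, -2  -99,218, -2  -73,-25, 83  -68,-26, 84
192 -116,128, 25 -112,133, 23 -108,145, 19 -109,209, -3 -103,211, -3  -98,207, -1  -72,-31, 83  -68,-31, 83
193 -117,130, 21 -112,138, 18 -108,145, 16 -108,202, -3 -102,199, -2  -79,  0, 69  -72,-40, 84  -67,-38, 83
```

The bar is at about (-95, 15, 82) and the keeper lip reaches x = -88, so the bar hangs in front of and below the lip. Next I bring the finger round to the front of the lever.

drive_tool([
  [-0.01, 0, 0, 0, 0, 0],
  [-0.02, 0, 0, 0, 0, 0],
  [0, 0, -0.04, 0, 0, 0],
  [0, 0, -0.03, 0, 0, 0],
  [0.03, 0, 0, 0, 0, 0],
  [0.03, 0, 0, 0, 0, 0],
  [0.03, 0, 0, 0, 0, 0],
  [0, 0, 0.03, 0, 0, 0],
  [0, 0, 0.03, 0, 0, 0],
  [0, 0, 0, 0, 0, 0],
])

```text
time_s: 18.95
tool_pos: [518.7, 231.4, 142.7]
ee_rot: [[-0.984, 0.179, -0.0], [0.179, 0.984, -0.008], [-0.001, -0.008, -1.0]]
contact_force: [0.4, 0.1, -0.0]
grip_width: 0.3
```

```bash
python3 - <<'E'
from h import *
st()
E
```

```text
t 18.95 ch [-73.6  15.6 142.7] w [518.7 231.4 142.7] rel [ 1.000e-01  1.799e+02 -7.000e-01] F [ 0.4  0.1 -0. ] g 0.3
```

drive_tool([
  [-0.015, 0, 0, 0, 0, 0],
  [-0.01, 0, 0, 0, 0, 0],
  [-0.008, 0, 0, 0, 0, 0],
  [-0.007, 0, 0, 0, 0, 0],
  [-0.007, 0, 0, 0, 0, 0],
  [-0.007, 0, 0, 0, 0, 0],
  [-0.007, 0, 0, 0, 0, 0],
  [-0.007, 0, 0.0015, 0, 0, 0],
  [-0.005, 0, 0.002, 0, 0, 0],
  [-0.004, 0, 0.002, 0, 0, 0],
  [-0.004, 0, 0.003, 0, 0, 0],
  [-0.004, 0, 0.003, 0, 0, 0],
])

```text
time_s: 20.45
tool_pos: [602.7, 216.4, 132.8]
ee_rot: [[-0.984, 0.179, 0.003], [0.179, 0.984, -0.007], [-0.004, -0.007, -1.0]]
contact_force: [-2.1, -0.2, -0.2]
grip_width: 0.2
```

```bash
python3 - <<'E'
from h import *
st(); c=cap('side'); np.save('side8.npy',c,allow_pickle=True); Q=(cloud(c)-O)@Rc
m=(abs(Q[...,1]-15)<22)&(Q[...,0]<-72)&(Q[...,0]>-110)&(Q[...,2]>60)&(Q[...,2]<100)
q=Q[m]; f=q[(q[:,0]<-84)&(q[:,2]<91)]; print(f.round(0)[:12].tolist())
E
```

```text
t 20.45 ch [ 11.8  15.8 132.8] w [602.7 216.4 132.8] rel [ 1.000e-01  1.798e+02 -6.000e-01] F [-2.1 -0.2 -0.2] g 0.2
[[-84.0, -5.0, 86.0]]
```

```bash
python3 - <<'E'
from h import *
c=np.load('side8.npy',allow_pickle=True).item(); save(c,'side8.png',(280,130,370,210),7)
E
```

```text
(no output)
```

View pics/side8.png

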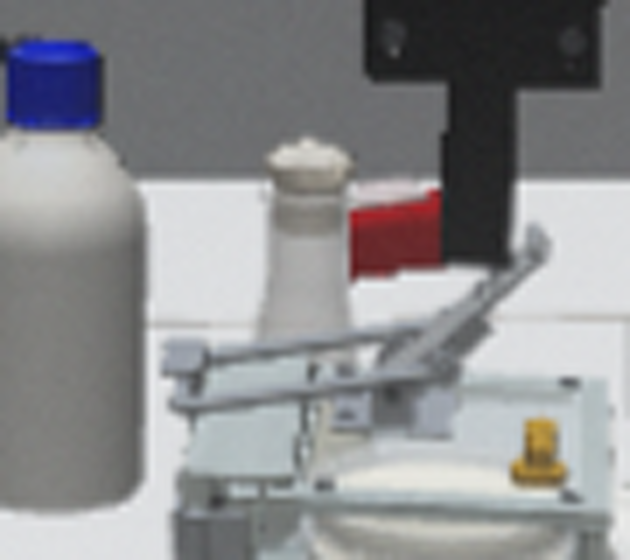

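The bar is drawn in under the keeper's lip, crop (180,400) against the lip at (180,355), and the lever is at about 0.8 rad with the finger on it. I press on.

drive_tool([
  [-0.0032, 0, 0.0045, 0, 0, 0],
  [-0.0031, 0, 0.0045, 0, 0, 0],
  [-0.0027, 0, 0.0043, 0, 0, 0],
  [-0.0026, 0, 0.0043, 0, 0, 0],
  [-0.0017, 0, 0.0047, 0, 0, 0],
  [-0.0016, 0, 0.0047, 0, 0, 0],
  [-0.001, 0, 0.0049, 0, 0, 0],
  [-0.0004, 0, 0.005, 0, 0, 0],
  [0, 0, 0.0015, 0, 0, 0],
  [0, 0, 0, 0, 0, 0],
])

```text
time_s: 21.75
tool_pos: [618.8, 213.3, 96.9]
ee_rot: [[-0.984, 0.179, 0.004], [0.179, 0.984, -0.007], [-0.006, -0.006, -1.0]]
contact_force: [-7.5, -2.3, 20.7]
grip_width: 0.6
```

```bash
python3 - <<'E'
from h import *
st()
E
```

```text
t 21.75 ch [28.2 15.6 96.9] w [618.8 213.3  96.9] rel [ 1.000e-01  1.797e+02 -5.000e-01] F [-7.5 -2.3 20.7] g 0.6
```

drive_tool([
  [0, 0, 0.0005, 0, 0, 0],
  [0, 0, -0.01, 0, 0, 0],
  [0, 0, -0.04, 0, 0, 0],
  [0, 0, -0.05, 0, 0, 0],
  [0.05, 0, -0.04, 0, 0, 0],
  [0.06, 0, 0, 0, 0, 0],
  [0.05, 0, 0, 0, 0, 0],
  [0.03, 0, 0, 0, 0, 0],
  [0, 0, 0, 0, 0, 0],
])

```text
time_s: 22.88
tool_pos: [431.2, 248.4, 232.9]
ee_rot: [[-0.984, 0.177, 0.004], [0.177, 0.984, -0.007], [-0.005, -0.006, -1.0]]
contact_force: [0.2, -0.4, 0.7]
grip_width: 0.1
```

```bash
python3 - <<'E'
from h import *
st(); c=cap('side'); save(c,'side9.png',(240,120,370,240),6); Q=(cloud(c)-O)@Rc
m=(abs(Q[...,1]-15)<12)&(Q[...,0]>0)&(Q[...,0]<55)&(Q[...,2]>75)&(Q[...,2]<125)
q=Q[m]; print('lever x,z fit',np.polyfit(q[:,0],q[:,2],1),len(q),q[:,2].min(),q[:,2].max())
m=(Q[...,1]<-11)&(Q[...,1]>-16)&(Q[...,0]<-65)&(Q[...,2]>84)&(Q[...,2]<115);print('loop near leg',Q[m][:,[0,2]].round(0).tolist()[:12])
m=(Q[...,2]>81)&(Q[...,2]<90)&(abs(Q[...,1])<50)&(Q[...,0]<-35)&(Q[...,0]>-100)
for y in(-45,-30,25,45): 
    k=m&(abs(Q[...,1]-y)<5); print(y,Q[k][:,0].min() if k.any() else None)
E
```

```text
t 22.88 ch [-162.6   16.7  232.9] w [431.2 248.4 232.9] rel [-1.000e-01  1.797e+02 -6.000e-01] F [ 0.2 -0.4  0.7] g 0.1
lever x,z fit [-0.09466135 90.50036159] 131 75.58033267428218 99.17767318608234
loop near leg [[-79.0, 88.0], [-77.0, 89.0], [-72.0, 88.0], [-70.0, 89.0], [-68.0, 89.0], [-65.0, 89.0], [-77.0, 86.0], [-74.0, 87.0], [-70.0, 86.0], [-68.0, 88.0], [-66.0, 87.0], [-72.0, 85.0]]
-45 -73.75101725971943
-30 -72.6324767513433
25 -73.30763384707109
45 -69.81626496905133
```

View pics/side9.png

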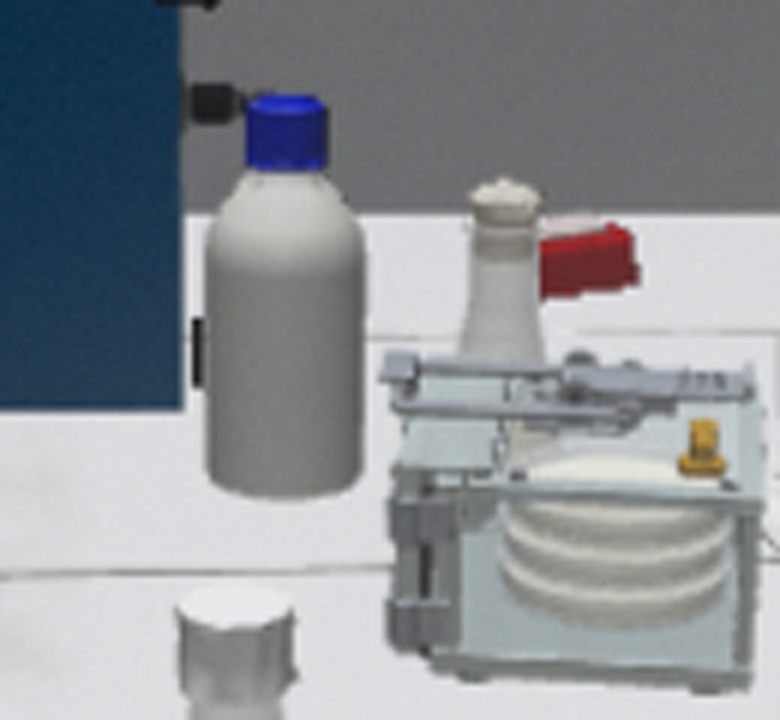

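The lever lies flat at crop (580-750,375), the loop runs into the keeper at (395,385), the door is home and the plates are upright inside. I make one number check on flatness before handing in.

```bash
python3 - <<'E'
from h import *
Q=[]
for i in range(3):
    for n in('side',): c=cap(n); q=((cloud(c)-O)@Rc).reshape(-1,3); Q.append(q)
q=np.vstack(Q); q=q[(abs(q[:,1]-15)<9)&(q[:,0]>5)&(q[:,0]<52)&(q[:,2]>91)&(q[:,2]<110)]
print('lever slope,z0',np.polyfit(q[:,0],q[:,2],1),len(q))
c=cap('top');P=cloud(c)
print('bottle',ray(c,214.2,219.4,166).round()); f=np.load('top.npy',allow_pickle=True).item()['frame'].astype(int)
for n,(u0,u1,v0,v1) in dict(bottle=(200,242,200,236),plug=(215,252,165,195),foil=(385,415,225,250)).items(): print(n,np.abs(f[v0:v1,u0:u1]-c['frame'][v0:v1,u0:u1].astype(int)).mean())
st()
E
```

```text
lever slope,z0 [2.99730716e-02 9.40148516e+01] 146
bottle [477. 375. 166.]
bottle 30.040343915343914
plug 5.916216216216216
foil 6.152
t 23.12 ch [-160.3   16.6  232.2] w [433.5 247.8 232.2] rel [ 1.000e-01  1.797e+02 -6.000e-01] F [-0.5 -0.  -0.7] g 0.6
```

```bash
python3 -c "
from cell import robot; print(robot.finish_job())"
```

```text
the job is handed in; nothing more can be done
None
```

The chamber is sealed and I have handed the job in, at about 23 s of the 67 s allowed. I pushed the plates home with tilted fingers and swung the door shut. I then tipped the lever forward so the loop dropped in front of the keeper, and pressed the lever down over centre.

**Last checks**
- **Plates:** upright and home, with their centre at about x = +5 to +8 mm (needs to be beyond -12).
- **Door:** its outer face measured x ≈ -73 to -74 along most of its width (-70 near the free edge), against -74 when home. I did not measure the door angle itself.
- **Loop:** the bar is under the keeper's lip, with the visible leg end at x ≈ -79, z ≈ 88 against the seat at (-80, 90).
- **Lever:** the first slope fit gave -0.09 because it included points that were not on the lever. The cleaner fit gave 0.03 ± noise (limit 0.05), and the picture shows it flat.
- **Arm:** clear of everything, with no contact force.
- **Bottle and flasks:** the bottle's cap was at the same pixels in the side pictures from the door shutting to the end. The flasks matched their first top pictures. The same check on the bottle in the top picture disagreed (difference 30 against about 6 for the flasks). I put that down to the arm covering part of that view but did not confirm it.

**One slip:** I gave one move behind the lever with the wrong sign, so the tool backed away about 80 mm through free space. It touched nothing.

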